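# Load the sample-carrier rail and bolt it

## Task

Four coloured sample carriers stand touching in a row in the aluminium rail. Push the row along the rail as one train, keeping it together, until it is packed fully home against the black end stop, and then push the red knob of the slide bolt all the way in, so that the bolt crosses the rail behind the last carrier. Only push: do not lift or tip the carriers, and leave the grey spare carrier, the jar and the tube where they stand.

Things in the scene. Friction and masses are not known exactly. Their poses are not given: they have to be found in the camera images.
- rail: Open-topped aluminium rail fixed to the bench. Origin: on the bench surface, on the rail's centre line. x axis runs along the rail to the end stop, y points to the bolt's side (towards the robot), z up. Floor 6 mm above the bench, from x = -160 mm (open end) to the stop; two side guides with inner faces at y = +-21 mm, outer at +-28 mm, tops 14 mm above the bench.
- stop_face (a point): Point on the face of the black end stop, at rail x = +130 mm, y = 0, at the level of the rail floor. Axes as the rail's. The stop is 56 mm wide and 45 mm high; behind it a white reader box (80 mm wide, 77 mm high) reaches to rail x = +212 mm.
- row_rear_home (a point): Point on the rail's centre line at rail x = -30 mm, at floor level, where the rear face of the last carrier lies when the row of four is packed home.
- bolt_housing (a point): Centre of the top of the grey bolt housing, at rail x = -39 mm, y = 64 mm, 32 mm above the bench. Housing: 36 mm along the rail, 68 mm across (rail y from 30 to 98 mm), with a slot in its top along which the red knob's stem travels. Axes as the rail's.
- carrier_pink: Sample carrier: pink plastic block 40 x 40 x 34 mm (x, y, z) with one seated amber vial on top, its white screw cap 29 mm across (overall height 56 mm), about 90 g. Origin: centre of its underside; axes as the rail's at the start. Any colour may stand in any place of the row.
- carrier_green: Sample carrier: green plastic block 40 x 40 x 34 mm (x, y, z) with one seated amber vial on top, its white screw cap 29 mm across (overall height 56 mm), about 90 g. Origin: centre of its underside; axes as the rail's at the start. Any colour may stand in any place of the row.
- carrier_orange: Sample carrier: orange plastic block 40 x 40 x 34 mm (x, y, z) with one seated amber vial on top, its white screw cap 29 mm across (overall height 56 mm), about 90 g. Origin: centre of its underside; axes as the rail's at the start. Any colour may stand in any place of the row.
- carrier_blue: Sample carrier: blue plastic block 40 x 40 x 34 mm (x, y, z) with one seated amber vial on top, its white screw cap 29 mm across (overall height 56 mm), about 90 g. Origin: centre of its underside; axes as the rail's at the start. Any colour may stand in any place of the row.
- bolt (a joint): Slide bolt, a 10 mm steel pin across the rail at rail x = -39 mm, axis 24 mm above the bench. 0 m = fully open; 0.045 m = fully shut, tip 11 mm past the centre line. Shuts in the rail's -y direction, needs about 1.5 N (friction, no spring) and stays where left. Carriers in its path block it; shut, the pin leaves 4 mm behind a row that is home.
- bolt_knob (a point): Centre of the bolt's red knob: upright cylinder 18 mm across and 28 mm high, its bottom 34 mm and top 62 mm above the bench. It is 80 mm from the rail's centre line when the bolt is open, 35 mm when shut, and moves with the bolt.
- spare_carrier: Bystander: grey carrier with a black cap, same size as the others, loose on the bench beside the rail, on the robot's side. Origin: centre of underside.
- jar: Bystander: amber glass jar with a white cap, 44 mm across, 70 mm high, loose on the bench beyond the rail. Origin: centre of underside.
- tube: Bystander: upright clear tube with a blue cap, 34 mm across at the cap, 113 mm high, loose on the bench beyond the rail. Origin: centre of underside.

How it is judged:
By the outcome, as a careful person would: the job done as asked, in the order asked, and still so for the second after the job is handed in, with the robot touching nothing.
It also fails if it takes over 40 s, if anything falls off the work surface, if the arm or the gripper's body presses on something with over 40 N, if the wrist force passes 120 N, or if a joint passes its speed limit or range.

## Robot

A 6-joint arm with a two-finger parallel gripper is mounted at the origin on the work surface. World frame = base frame: x ahead of the robot, y to its left, z up, the work surface at z = 0. Lengths are in m, angles in degrees, forces in N, time in s.
With the tool pointing down it reaches from about 0.375 to 0.9 m from the base axis. Payload 3.1 kg.
Tool frame: the origin (TCP) lies midway between the tips of the shut fingers; the grasp point (between the pads) lies 19 mm behind it; z points along the fingers, y is the direction in which the jaws open and shut (so a half turn about z gives the same grasp; the last joint's range is limited). The gripper opens to 87 mm and grips with 3 to 60 N. Pads are 19 mm wide; open, the fingers measure 117 mm over their backs; the gripper's body (75 mm by 190 mm) begins 51 mm behind the grasp point.
Start: joints at [66.091, 30.224, 82.088, -0, 67.689, -10.227], TCP at [0.148, 0.607, 0.223] pointing down, gripper open.
Joint ranges: [-176.69, 176.69], [-43.24, 126.21], [12.49, 139.97], [-82, 262], [0, 151.66], [-163.58, 163.58]. Speed limits (degrees/s): [159.86, 159.86, 180, 180, 180, 180].

## Interface

Orientations are given as a 3x3 rotation matrix whose columns are the frame's x, y, z axes.
In Python, from rig import bot gives the robot as it stands.
- The arm moves only by the tool carry_out, never from a script. Its arguments are lists of equal length, an entry for each row: "grip": the gripper's target within -1 to 1 (fully open at 1, half-way at 0, shut at -1); "slide": the shift along the tool's x, y, z in mm, a list of three; "twist": the turn, a rotation vector about the tool's x, y, z in rad, a list of three. In form: {"grip": [grip, ...], "slide": [[dx, dy, dz], ...], "twist": [[wx, wy, wz], ...]}. A call has 1 to 12 rows; each row shifts and turns the pose as measured when the row begins, along the tool's axes as they then stand; what a row does not reach is not made up. A row lasts 1/10 s, in which the tool goes at most 50 mm and 8.59 degrees, less where a joint would pass 70% of its speed; a pose out of reach is approached as far as the arm can. A call is refused whole if a number of a shift passes 50 or a number of a turn 0.15, either way. A call with a gripper value outside its range is refused whole. The fingers move at their own pace and stop on an object; the grip force is fixed at half the most. Time passes only in rows, so rows that do not move let the fingers close. It gives the time, the measured TCP pose, the force and the opening at its end, in the units of the state.
- bot.read_state(): the state, without advancing time (a new reading comes with each control period).
- bot.capture(name): name is "side" or "top"; returns a dict with "color" (384x512x3 uint8, red, green, blue), "depth" (384x512 float32, m along the optical axis (not along the pixel's ray), 0 where there is no reading), "fx", "fy", "cx", "cy" (pixels), "position" and "rotation" of the camera in the world. Camera axes: x right, y up, looking along -z (the intrinsics and any distortion apply to the point x, -y, -z); pixel columns grow to the right and rows downward; lengths in m; the calibration is good to about 2 mm. A picture is of the moment at which its call begins.
- bot.hand_in(): hands the job in, once; it reports no verdict.
The state is a dict: "time_s": time; "joint_positions": joint angles; "qvel": joint speeds; "tau": joint torques, N m; "position": TCP position; "tcp_rot": TCP orientation; "force": force on the tool from outside, world axes, zero at the start; "moment": the same for the moment, N m; "opening": opening from 0.0 (shut) to 1.0 (fully open).
Only numpy, scipy, OpenCV 4.12 (cv2) and the standard library are available. Lean on these libraries where they do the work, as an engineer would, in place of code of your own. Each camera call takes 0.05 s, during which the arm holds its last target.

## Working session

There is one attempt and no reset: what is moved stays moved. The work goes in short steps, Python scripts to look and compute and a tool call to move; the robot and the scene stay as the last step left them, time stands still between calls to the robot, and variables do not carry over. Pictures are saved under pics/ and viewed, and the job is handed in when it is done.

Besides the shell and the picture viewer there is one more tool, called after "Emit:" as a command line: name --argument value ..., lists and objects as JSON in quotes. carry_out: Moves the arm, as the interface text tells. Its arguments: {"type":"object","properties":{"grip":{"type":"array"},"slide":{"type":"array"},"twist":{"type":"array"}},"required":["grip","slide","twist"]}

```bash
mkdir -p pics; ls; cat > h.py <<'E'
import numpy as np, cv2
from rig import bot
def cap(n,save=None):
    c=bot.capture(n)
    if save: cv2.imwrite('pics/'+save,cv2.cvtColor(c['color'],cv2.COLOR_RGB2BGR))
    return c
def ray(c,u,v):
    d=np.array([(u-c['cx'])/c['fx'],-(v-c['cy'])/c['fy'],-1.])
    return np.array(c['position']),np.array(c['rotation'])@d
def onz(c,u,v,z):
    p,d=ray(c,u,v); return p+d*(z-p[2])/d[2]
def dep(c,u,v):
    p,d=ray(c,u,v); return p+d*c['depth'][int(v),int(u)]
E
python3 - <<'E'
from h import *
s=bot.read_state(); print(s)
for n in('side','top'):
    c=cap(n,n+'0.png'); print({k:v for k,v in c.items() if k not in('color','depth')})
    np.savez(n+'0.npz',**c)
E
```

```text
pics
{'time_s': 0.0, 'joint_positions': array([ 6.60911817e+01,  3.02795355e+01,  8.21563719e+01, -6.10021492e-04,
        6.76871849e+01, -1.02272223e+01]), 'qvel': array([ 0.0090618 , -0.04241682,  0.02886806, -0.01497852,  0.00517252,
        0.05005237]), 'tau': array([ 8.19181842e-04, -4.40046608e+01, -1.76593727e+01,  6.35140669e-02,
        5.82178950e-02, -1.37995485e-04]), 'position': array([0.14750435, 0.60659996, 0.22156559]), 'tcp_rot': array([[-9.71625943e-01,  2.36521212e-01, -8.61689839e-04],
       [ 2.36522490e-01,  9.71624021e-01, -1.96800925e-03],
       [ 3.71762614e-04, -2.11597787e-03, -9.99997692e-01]]), 'force': array([ 0.39816147, -0.31516472,  0.81442218]), 'moment': array([-0.02553804, -0.02005189,  0.00133688]), 'opening': 0.9957989197002055}
{'fx': 428.62031348072117, 'fy': 428.62031348072117, 'cx': 251.6006519485595, 'cy': 189.33111160530217, 'position': array([0.25628939, 0.6379211 , 0.53149131]), 'rotation': array([[-0.84888683,  0.31067078, -0.42763865],
       [-0.52805211, -0.46247644,  0.71223347],
       [ 0.02349733,  0.83042111,  0.55664051]])}
{'fx': 464.9523257037293, 'fy': 464.9523257037293, 'cx': 255.00351325403093, 'cy': 184.62729040866435, 'position': array([0.44308046, 0.06981831, 0.7727333 ]), 'rotation': array([[-0.02478363,  0.97764338, -0.20880418],
       [-0.99968391, -0.02511948,  0.00104356],
       [-0.00422482,  0.20876404,  0.97795691]])}
```

View pics/side0.png

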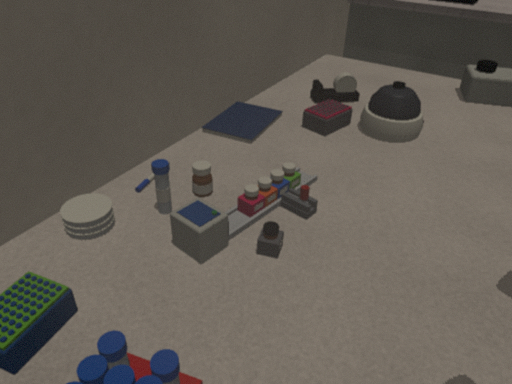

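View pics/top0.png

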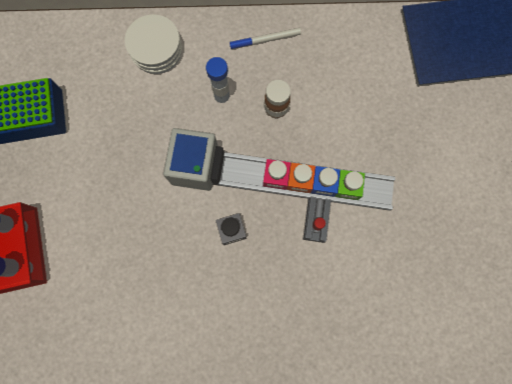

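The top view shows the rail running from about (395,192) to the black stop at (217,165). The row is pink, orange, blue, green from the stop outwards, with caps at (278,169) to (354,180). The red knob is at (319,223), the spare carrier at (231,228).

```bash
python3 - <<'E'
from h import *
c=dict(np.load('top0.npz')); img=cv2.cvtColor(c['color'],cv2.COLOR_RGB2BGR)
hsv=cv2.cvtColor(img,cv2.COLOR_BGR2HSV)
cv2.imwrite('pics/crop0.png',cv2.resize(img[130:260,150:410],None,fx=3,fy=3,interpolation=cv2.INTER_CUBIC))
# caps: low saturation bright blobs in row
sub=np.zeros(img.shape[:2],np.uint8); sub[155:195,262:372]=1
m=((hsv[...,1]<90)&(hsv[...,2]>140)&(sub>0)).astype(np.uint8)
n,l,st,ce=cv2.connectedComponentsWithStats(m)
P=[]
for i in range(1,n):
    if st[i,4]>80: print('cap',ce[i],st[i],onz(c,*ce[i],.056),dep(c,*ce[i])); P.append(onz(c,*ce[i],.056)[:2])
P=np.array(P);print(np.linalg.norm(np.diff(P[P[:,1].argsort()],axis=0),axis=1))
# coloured blobs
for n_,lo,hi,box in [('green',40,80,(160,205,335,375)),('blue',105,130,(155,200,310,345)),('orange',5,18,(150,200,285,320)),('pink',165,180,(150,200,255,300)),('knob',0,180,(212,235,308,332))]:
    a,b,e,f=box; m=np.zeros(img.shape[:2],np.uint8)
    mm=(hsv[...,0]>=lo)&(hsv[...,0]<=hi)&(hsv[...,1]>120)&(hsv[...,2]>60)
    if n_=='knob': mm=((hsv[...,0]<8)|(hsv[...,0]>170))&(hsv[...,1]>140)&(hsv[...,2]>50)
    m[a:b,e:f]=mm[a:b,e:f]
    ys,xs=np.nonzero(m); 
    print(n_,len(xs),xs.min(),xs.max(),ys.min(),ys.max(),cv2.minAreaRect(np.c_[xs,ys].astype(np.float32)))
    z=.062 if n_=='knob' else .034
    print('  ',onz(c,xs.mean(),ys.mean(),z))
E
```

```text
cap [323.63067151 166.88157895] [ 262  155  110   34 2204] [ 0.62212083 -0.04061896  0.056     ] [ 0.63329394 -0.04751085  0.01127188]
cap [367.25714286 186.42142857] [363 178   9  17 140] [ 0.58868876 -0.10743022  0.056     ] [ 0.59843168 -0.11929025  0.00804204]
cap [285.00617284 191.12345679] [262 187  54   8 162] [0.5844667  0.02218882 0.056     ] [0.59268883 0.01941899 0.0143193 ]
[0.07470909 0.07323012]
green 329 336 364 170 198 ((350.23211669921875, 184.02731323242188), (25.7050724029541, 26.873485565185547), 6.709836959838867)
   [ 0.59468188 -0.08250756  0.034     ]
blue 303 313 339 166 193 ((326.2699890136719, 179.6099853515625), (24.748737335205078, 24.324474334716797), 8.13010311126709)
   [ 0.60194174 -0.04445846  0.034     ]
orange 363 287 314 163 192 ((301.0550231933594, 177.1332550048828), (24.871749877929688, 27.34408950805664), 8.53076457977295)
   [ 0.60820204 -0.00435602  0.034     ]
pink 335 264 290 159 188 ((276.5375671386719, 173.5057830810547), (24.329153060913086, 26.990154266357422), 8.746162414550781)
   [0.61520032 0.03366785 0.034     ]
knob 100 314 324 218 228 ((319.0, 223.0), (10.0, 10.0), 90.0)
   [ 0.53227129 -0.02785154  0.062     ]
```

View pics/crop0.png

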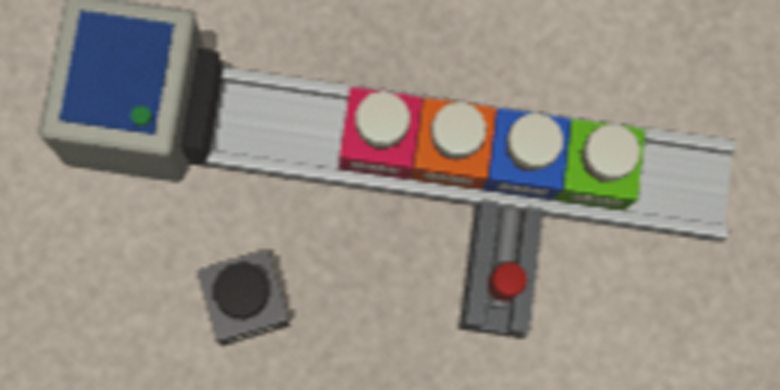

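```bash
cat > m.py <<'E'
from h import *
def caps(c,box):
    img=cv2.cvtColor(c['color'],cv2.COLOR_RGB2BGR); a,b,e,f=box
    g=cv2.cvtColor(cv2.resize(img[a:b,e:f],None,fx=4,fy=4,interpolation=cv2.INTER_CUBIC),cv2.COLOR_BGR2HSV)
    g=cv2.cvtColor(cv2.resize(img[a:b,e:f],None,fx=4,fy=4,interpolation=cv2.INTER_CUBIC),cv2.COLOR_BGR2LAB)
    m=g[...,0]
    h=cv2.HoughCircles(cv2.GaussianBlur(m,(5,5),0),cv2.HOUGH_GRADIENT,1,70,param1=120,param2=15,minRadius=32,maxRadius=42)
    return [] if h is None else [((x+.5)/4-.5+e,(y+.5)/4-.5+a,r/4) for x,y,r in h[0]]
E
python3 - <<'E'
from m import *
c=dict(np.load('top0.npz'))
h=caps(c,(145,205,255,375)); print(h)
P=np.array(sorted([onz(c,u,v,.056)[:2] for u,v,r in h],key=lambda p:-p[1])); print(P, np.linalg.norm(np.diff(P,axis=0),axis=1))
d=P[0]-P[-1]; print('yaw dir',np.degrees(np.arctan2(d[1],d[0])))
f=lambda x,y,z:onz(c,(x+.5)/3-.5+150,(y+.5)/3-.5+130,z)
for n,x,y,z in [('open near',725,238,.014),('open far',734,141,.014),('near at stop',210,163,.014),('far at stop',222,72,.014),('boltH nl',461,328,.032),('boltH nr',525,337,.032),('green near rear top',634,195,.034),('green far rear top',645,127,.034),('pink near front',342,157,.034),('knob',508,278,.062),('spare cap',241,290,.056)]:
    print(n,f(x,y,z))
s=dict(np.load('side0.npz')); im=cv2.cvtColor(s['color'],cv2.COLOR_RGB2BGR)
cv2.imwrite('pics/sc0.png',cv2.resize(im[150:270,170:330],None,fx=5,fy=5,interpolation=cv2.INTER_CUBIC))
E
```

```text
[(np.float32(302.5), np.float32(172.5), np.float32(8.6)), (np.float32(328.25), np.float32(176.0), np.float32(8.725)), (np.float32(276.75), np.float32(169.0), np.float32(8.775)), (np.float32(353.75), np.float32(179.25), np.float32(9.05))]
[[ 0.62058082  0.03391699]
 [ 0.61381893 -0.00666219]
 [ 0.60708209 -0.04709105]
 [ 0.60078424 -0.08700421]] [0.04113871 0.04098631 0.04040697]
yaw dir 80.70231884991337
open near [ 0.55824571 -0.15458701  0.014     ]
open far [ 0.61270288 -0.16429452  0.014     ]
near at stop [0.60766418 0.12796383 0.014     ]
far at stop [0.66002797 0.12072255 0.014     ]
boltH nl [ 0.51096308 -0.0055388   0.032     ]
boltH nr [ 0.50536794 -0.03913269  0.032     ]
green near rear top [ 0.57982914 -0.10175313  0.034     ]
green far rear top [ 0.61728101 -0.11045456  0.034     ]
pink near front [0.60481412 0.05483579 0.034     ]
knob [ 0.53311863 -0.02771261  0.062     ]
spare cap [0.53115139 0.10935666 0.056     ]
```

View pics/sc0.png

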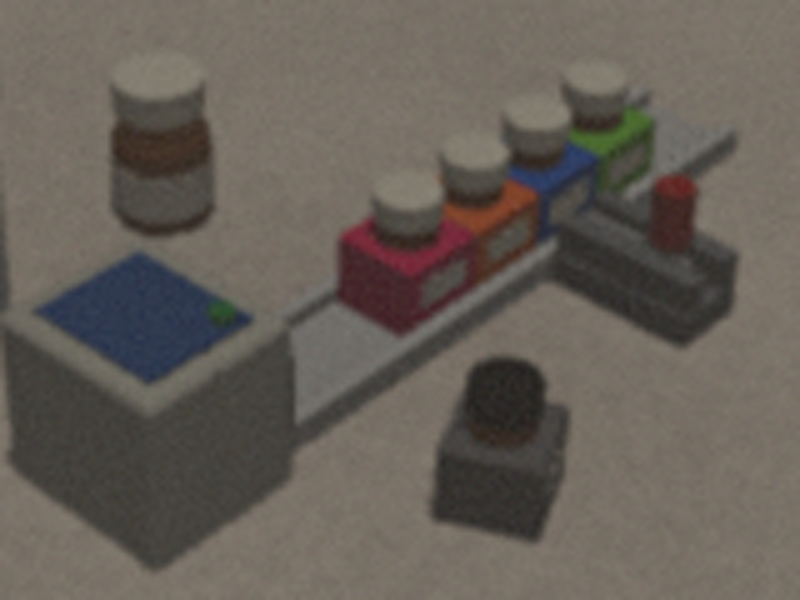

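```bash
python3 - <<'E'
from m import *
c=dict(np.load('top0.npz')); s=dict(np.load('side0.npz'))
h=caps(c,(145,205,255,375))
P=np.array(sorted([onz(c,u,v,.062)[:2] for u,v,r in h],key=lambda p:-p[1])); print(P, np.linalg.norm(np.diff(P,axis=0),axis=1))
th=np.radians(80.4); U=np.array([np.cos(th),np.sin(th)]);V=np.array([-U[1],U[0]]); O=np.array([.6122,-.0017])
L=lambda p:np.array([(p[:2]-O)@U,(p[:2]-O)@V])*1000
print('caps rail',[L(p).round(1) for p in P])
# depth cloud of both, heights in rail frame
for nm,q in(('top',c),('side',s)):
    v,u=np.mgrid[0:384,0:512]; D=q['depth']
    d=np.stack([(u-q['cx'])/q['fx'],-(v-q['cy'])/q['fy'],-np.ones(u.shape)],-1)@q['rotation'].T
    X=q['position']+d*D[...,None]; ok=D>0
    hi=ok&(X[...,2]>.1)&(abs(X[...,0])<1)&(abs(X[...,1])<1)
    lab=cv2.connectedComponentsWithStats(hi.astype(np.uint8))
    print(nm,[(lab[3][i].round(),X[lab[1]==i].max(0).round(3),X[lab[1]==i].min(0).round(3)) for i in range(1,lab[0]) if lab[2][i,4]>8])
    hsv=cv2.cvtColor(q['color'],cv2.COLOR_RGB2HSV)
    R=np.stack([(X[...,:2]-O)@U,(X[...,:2]-O)@V],-1)*1000
    # cap tops
    m=ok&(abs(R[...,1])<24)&(R[...,0]<125)&(R[...,0]>-160)
    t=m&(X[...,2]>.056); print(' cap tops z',np.median(X[...,2][t]),'y mid',R[t].mean(0), 'x range',np.percentile(R[...,0][t],[1,99]))
    t=m&(X[...,2]>.025)&(X[...,2]<.045); print(' block x range',np.percentile(R[...,0][t],[1,99]),np.percentile(R[...,1][t],[2,98]))
    k=ok&(abs(R[...,0]+39)<20)&(R[...,1]>30)&(R[...,1]<105)&(X[...,2]>.052)
    print(' knob',k.sum(),R[k].mean(0),R[k].min(0),R[k].max(0),X[k][:,2].max())
    k=ok&(abs(R[...,0]+39)<30)&(R[...,1]>28)&(R[...,1]<105)&(X[...,2]>.024)&(X[...,2]<.04)
    print(' housing',R[k].min(0),R[k].max(0))
    k=ok&(R[...,0]<160)&(R[...,0]>100)&(abs(R[...,1])<35)&(X[...,2]>.03)
    print(' stop',R[k].min(0),R[k].max(0))
E
```

```text
[[ 0.61909491  0.03421753]
 [ 0.61238962 -0.00602195]
 [ 0.60570918 -0.04611237]
 [ 0.59946405 -0.0856914 ]] [0.04079432 0.0406432  0.04006871]
caps rail [array([36.6, -0.8]), array([-4.2, -0.9]), array([-44.9,  -1. ]), array([-84.9,  -1.4])]
top [(array([217.,  68.]), array([0.787, 0.14 , 0.116]), array([0.754, 0.107, 0.1  ])), (array([  2., 266.]), array([0.489, 0.435, 0.118]), array([0.464, 0.427, 0.1  ]))]
 cap tops z 0.06206558117440797 y mid [-25.34197604  -0.62458041] x range [-97.82678658  47.19851109]
 block x range [-104.81222951   54.30458819] [-20.76496645  18.93427404]
 knob 113 [-39.97948725  74.07909551] [-48.63110044  64.71379852] [-31.62578046  82.25266977] 0.06469444958796178
 housing [-57.81080535  28.4320428 ] [-23.21149002  96.64938493]
 stop [127.68655217 -34.99824424] [159.98632336  34.97417844]
side [(array([487.,  65.]), array([ 0.359, -0.905,  0.125]), array([ 0.3  , -0.964,  0.1  ])), (array([397.,  94.]), array([ 0.558, -0.456,  0.14 ]), array([ 0.442, -0.551,  0.1  ])), (array([160., 166.]), array([0.787, 0.143, 0.116]), array([0.754, 0.109, 0.1  ])), (array([124., 364.]), array([0.56 , 0.516, 0.119]), array([0.461, 0.428, 0.1  ]))]
 cap tops z 0.06251919250885382 y mid [-17.84937764   0.58092152] x range [-95.63631508  49.50050806]
 block x range [-102.71856627   56.79821079] [-19.03714009  19.29893645]
 knob 71 [-36.73028314  75.0146343 ] [-49.80676279  64.34516719] [-30.16382051  82.60557697] 0.06528152655081493
 housing [-58.2431917   28.07283149] [-21.03667195  96.95946648]
 stop [128.8054393  -34.98582597] [159.94281921  34.43142909]
```

Emit:
carry_out --grip '[-1, -1, -1, -1, -1, -1, -1, -1, -1, -1, -1, -1]' --slide '[[-33, -34, 0], [-33, -34, 0], [-33, -34, 0], [-33, -34, 0], [-33, -34, 0], [-33, -34, 0], [-33, -34, 0], [-33, -34, 0], [-33, -34, 0], [-33, -34, 0], [-33, -34, 0], [-33, -34, 0]]' --twist '[[0, 0, 0], [0, 0, 0], [0, 0, 0], [0, 0, 0], [0, 0, 0], [0, 0, 0], [0, 0, 0], [0, 0, 0], [0, 0, 0], [0, 0, 0], [0, 0, 0], [0, 0, 0]]'

```text
time_s: 1.3
position: [0.4431, 0.1048, 0.218]
tcp_rot: [[-0.975, 0.224, -0.002], [0.224, 0.975, 0.0], [0.002, -0.0, -1.0]]
force: [0.9, 0.2, 0.1]
opening: 0.036
```

Emit:
carry_out --grip '[-1, -1, -1, -1, -1, -1, -1, -1, -1, -1, -1, -1]' --slide '[[-31, -32, 0], [-31, -32, 0], [-31, -32, 0], [-31, -32, 0], [-31, -32, 0], [-31, -32, 0], [0, 0, 0], [0, 0, 0], [0, 0, 0], [0, 0, 0], [0, 0, 0], [0, 0, 0]]' --twist '[[0, 0, 0], [0, 0, 0], [0, 0, 0], [0, 0, 0], [0, 0, 0], [0, 0, 0], [0, 0, 0.14], [0, 0, 0.14], [0, 0, 0.14], [0, 0, 0.14], [0, 0, 0.14], [0, 0, 0.14]]'

```text
time_s: 2.5
position: [0.5859, -0.1442, 0.2115]
tcp_rot: [[-0.442, 0.897, -0.008], [0.897, 0.442, 0.002], [0.005, -0.006, -1.0]]
force: [0.5, 0.0, -0.5]
opening: 0.003
```

Emit:
carry_out --grip '[-1, -1, -1, -1, -1]' --slide '[[0, 0, 0], [0, 0, 0], [0, 0, 0], [0, 0, 0], [0, 0, 0]]' --twist '[[0, 0, 0.14], [0, 0, 0.14], [0, 0, 0.14], [0, 0, 0.14], [0, 0, 0]]'

```text
time_s: 3.0
position: [0.5839, -0.1435, 0.2087]
tcp_rot: [[0.126, 0.992, -0.013], [0.992, -0.126, 0.005], [0.003, -0.014, -1.0]]
force: [-0.6, 0.2, -0.9]
opening: 0.007
```

```bash
cat >> m.py <<'E'
th=np.radians(80.4); U=np.array([np.cos(th),np.sin(th)]);V=np.array([-U[1],U[0]]); O=np.array([.6122,-.0017])
L=lambda p:np.array([(p[:2]-O)@U,(p[:2]-O)@V])*1000
def tell(tx,ty,tz):
    s=bot.read_state(); p=s['position']; R=s['tcp_rot']
    g=np.r_[O+U*tx/1000+V*ty/1000,tz/1000]
    print('t',s['time_s'],'rail',L(p).round(1),'z',(p[2]*1000).round(1),'open',s['opening'],'F',s['force'].round(1))
    Rg=np.c_[np.r_[U,0],np.r_[-V,0],[0,0,-1]]
    print('tool move mm',(R.T@(g-p)*1000).round(1),'rotvec',cv2.Rodrigues(R.T@Rg)[0].ravel().round(3), 'in goal axes',(Rg.T@(g-p)*1000).round(1))
E
python3 -c "
from m import *
tell(-135,-0.5,60)"
```

```text
t 3.0 rail [-144.5    4.2] z 208.7 open 0.007419511091280985 F [-0.6  0.2 -0.9]
tool move mm [  8.9   7.2 148.7] rotvec [-0.014 -0.003  0.042] in goal axes [  9.5   4.7 148.7]
```

Emit:
carry_out --grip '[-1, -1, -1, -1, -1, -1]' --slide '[[2, 2, 36], [2, 2, 36], [2, 2, 36], [2, 1, 30], [0, 0, 0], [0, 0, 0]]' --twist '[[-0.014, 0, 0.042], [0, 0.03, 0], [0, 0.03, 0], [0, 0, 0], [0, 0, 0], [0, 0, 0]]'

```text
time_s: 3.6
position: [0.5947, -0.134, 0.0682]
tcp_rot: [[0.15, 0.989, 0.015], [0.987, -0.151, 0.062], [0.063, 0.006, -0.998]]
force: [1.0, -0.3, 0.4]
opening: 0.005
```

```bash
python3 -c "
from m import *
tell(-135,-0.5,16)
cap('top','t1.png');cap('side','s1.png')
im=cv2.imread('pics/t1.png')[130:260,200:460];cv2.imwrite('pics/t1c.png',cv2.resize(im,None,fx=3,fy=3,interpolation=2))
im=cv2.imread('pics/s1.png')[110:230,200:360];cv2.imwrite('pics/s1c.png',cv2.resize(im,None,fx=5,fy=5,interpolation=2))"
```

```text
t 3.6 rail [-133.4   -4.8] z 68.2 open 0.00505533635065057 F [ 1.  -0.3  0.4]
tool move mm [-4.9 -4.6 51.9] rotvec [ 0.005 -0.063  0.016] in goal axes [-1.6 -4.3 52.2]
```

View pics/t1c.png

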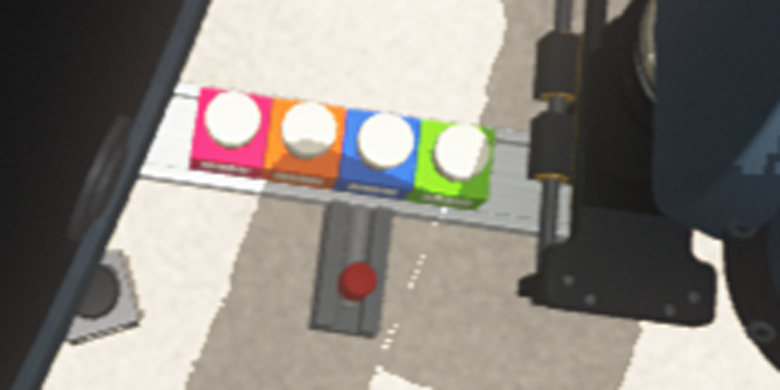

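View pics/s1c.png

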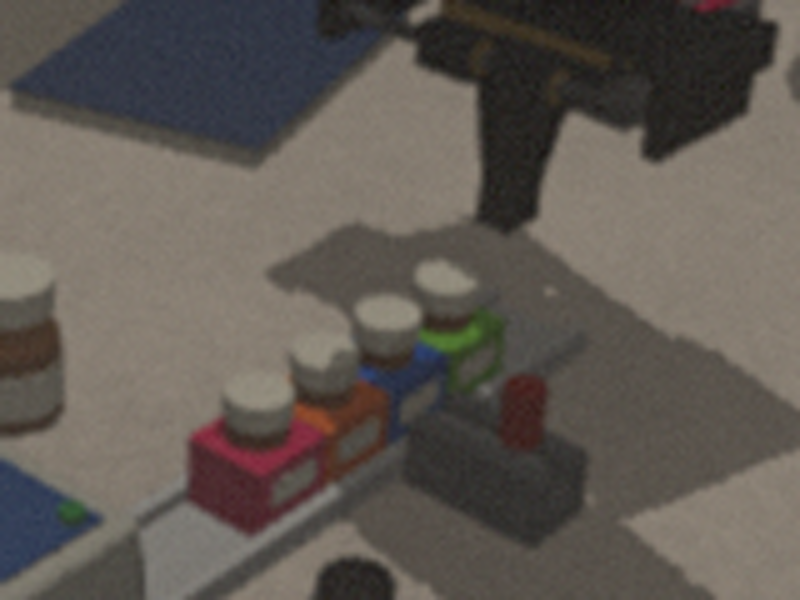

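The top view shows the shut fingers over the open end, clear of the green carrier (rear near crop (493,165)). In the side view the finger tips, at crop (505,225), are above the rail behind the row. I'll go down to about 17 mm.

Emit:
carry_out --grip '[-1, -1, -1, -1, -1]' --slide '[[-2, -4, 25], [-1, -1, 15], [-1, 0, 6], [0, 0, 3], [0, 0, 0]]' --twist '[[0, 0, 0.016], [0, 0, 0], [0, 0, 0], [0, 0, 0], [0, 0, 0]]'

```text
time_s: 4.2
position: [0.597, -0.1373, 0.0281]
tcp_rot: [[0.162, 0.986, 0.033], [0.985, -0.164, 0.053], [0.058, 0.024, -0.998]]
force: [0.2, 0.6, -0.4]
opening: 0.007
```

```bash
python3 -c "
from m import *
tell(-114,-0.5,16)"
```

```text
t 4.2 rail [-136.2   -7.6] z 28.1 open 0.006650686910447512 F [ 0.2  0.6 -0.4]
tool move mm [21.5 -7.3 13.2] rotvec [ 0.024 -0.058  0.003] in goal axes [22.2 -7.1 12.1]
```

Emit:
carry_out --grip '[-1, -1, -1]' --slide '[[0, -7, 4], [0, -3, 4], [0, 0, 0]]' --twist '[[0.024, 0, 0], [0.01, 0, 0], [0, 0, 0]]'

```text
time_s: 4.5
position: [0.5881, -0.1357, 0.0218]
tcp_rot: [[0.162, 0.987, 0.001], [0.985, -0.162, 0.057], [0.057, -0.008, -0.998]]
force: [-0.2, -0.3, 0.6]
opening: 0.008
```

```bash
python3 -c "
from m import *
tell(-114,-0.5,17)"
```

```text
t 4.5 rail [-136.2    1.4] z 21.8 open 0.007723217168134302 F [-0.2 -0.3  0.6]
tool move mm [21.8  2.1  6.1] rotvec [-0.009 -0.057  0.005] in goal axes [22.2  1.9  4.8]
```

Emit:
carry_out --grip '[-1, -1, -1, -1, -1, -1]' --slide '[[5, 1, 4], [5, 0.5, 1], [4, 0, 0.5], [3, 0, 0.2], [2, 0, 0.2], [2, 0, 0.2]]' --twist '[[0, 0, 0], [0, 0, 0], [0, 0, 0], [0, 0, 0], [0, 0, 0], [0, 0, 0]]'

```text
time_s: 5.1
position: [0.5939, -0.1139, 0.0167]
tcp_rot: [[0.16, 0.987, 0.002], [0.986, -0.16, 0.055], [0.055, -0.007, -0.998]]
force: [0.9, -2.6, 0.0]
opening: 0.005
```

```bash
python3 -c "
from m import *
tell(-40,-0.5,17)"
```

```text
t 5.1 rail [-113.7   -0.7] z 16.7 open 0.004994740268521628 F [ 0.9 -2.6  0. ]
tool move mm [73.6  0.3  3.8] rotvec [-0.007 -0.055  0.006] in goal axes [73.7 -0.2 -0.3]
```

Contact is made: -2.6 N along the rail at TCP x ≈ -114, where it was expected. I'll push gently.

Emit:
carry_out --grip '[-1, -1, -1, -1, -1, -1, -1, -1]' --slide '[[3, 0, 0], [3, 0, 0.1], [3, 0, 0.1], [3, 0, 0.1], [3, 0, 0.1], [3, 0, 0.1], [3, 0, 0.1], [3, 0, 0.1]]' --twist '[[0, 0, 0], [0, 0, 0], [0, 0, 0], [0, 0, 0], [0, 0, 0], [0, 0, 0], [0, 0, 0], [0, 0, 0]]'

```text
time_s: 5.9
position: [0.5977, -0.0889, 0.017]
tcp_rot: [[0.161, 0.987, 0.001], [0.985, -0.161, 0.055], [0.054, -0.008, -0.998]]
force: [0.0, -1.1, -1.2]
opening: 0.004
```

```bash
python3 -c "
from m import *
tell(-40,-0.5,17)
cap('top','t2.png');cap('side','s2.png')
im=cv2.imread('pics/t2.png')[130:260,200:460];a=cv2.resize(im,None,fx=2,fy=2,interpolation=2)
im=cv2.imread('pics/s2.png')[110:230,200:360];b=cv2.resize(im,None,fx=3.25,fy=2.7,interpolation=2)[:,:520]
cv2.imwrite('pics/b2.png',np.vstack([a,b]))"
```

```text
t 5.9 rail [-88.4  -0.3] z 17.0 open 0.00440539564041943 F [ 0.  -1.1 -1.2]
tool move mm [48.3  0.5  2.6] rotvec [-0.008 -0.054  0.006] in goal axes [48.4  0.2 -0. ]
```

View pics/b2.png

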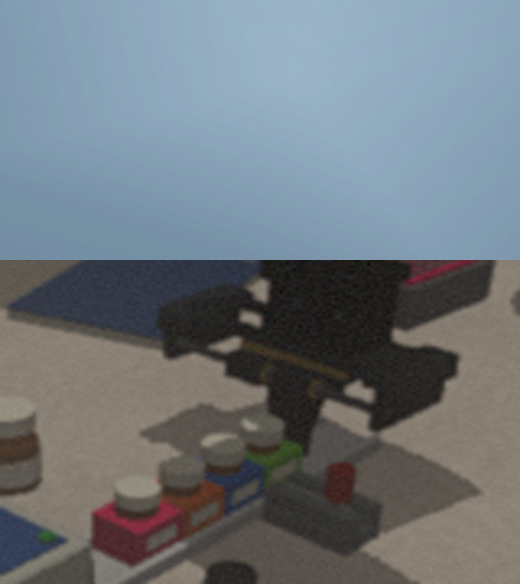

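The top camera is blocked by the arm. The side view shows the train together and upright, with pink leading. I'll carry on.

Emit:
carry_out --grip '[-1, -1, -1, -1, -1, -1, -1, -1, -1, -1, -1, -1]' --slide '[[3, 0, 0.1], [3, 0, 0.1], [3, 0, 0.1], [3, 0, 0.1], [3, 0, 0.1], [3, 0, 0.1], [3, 0, 0.1], [3, 0, 0.1], [3, 0, 0.1], [3, 0, 0.1], [3, 0, 0.1], [3, 0, 0.1]]' --twist '[[0, 0, 0], [0, 0, 0], [0, 0, 0], [0, 0, 0], [0, 0, 0], [0, 0, 0], [0, 0, 0], [0, 0, 0], [0, 0, 0], [0, 0, 0], [0, 0, 0], [0, 0, 0]]'

```text
time_s: 7.2
position: [0.6037, -0.0502, 0.0177]
tcp_rot: [[0.161, 0.987, 0.001], [0.985, -0.161, 0.055], [0.054, -0.008, -0.998]]
force: [0.5, -1.5, -1.2]
opening: 0.003
```

```bash
python3 -c "
from m import *
tell(-40,-0.5,17)"
```

```text
t 7.2 rail [-49.3   0.3] z 17.7 open 0.003030381605353649 F [ 0.5 -1.5 -1.2]
tool move mm [9.2 0.8 1.2] rotvec [-0.009 -0.054  0.006] in goal axes [9.3 0.8 0.7]
```

Emit:
carry_out --grip '[-1, -1, -1, -1, -1]' --slide '[[2, 0, 0.1], [2, 0, 0.1], [1.5, 0, 0.1], [1, 0, 0.1], [1, 0, 0.1]]' --twist '[[0, 0, 0], [0, 0, 0], [0, 0, 0], [0, 0, 0], [0, 0, 0]]'

```text
time_s: 7.7
position: [0.6048, -0.0439, 0.0177]
tcp_rot: [[0.159, 0.987, -0.0], [0.986, -0.158, 0.052], [0.051, -0.008, -0.999]]
force: [-1.8, -5.2, -0.2]
opening: 0.008
```

Emit:
carry_out --grip '[-1, -1]' --slide '[[1, 0, 0.1], [1, 0, 0.1]]' --twist '[[0, 0, 0], [0, 0, 0]]'

```text
time_s: 7.9
position: [0.6048, -0.0439, 0.0177]
tcp_rot: [[0.158, 0.987, -0.001], [0.986, -0.158, 0.049], [0.048, -0.008, -0.999]]
force: [-1.6, -5.9, -0.7]
opening: 0.006
```

Emit:
carry_out --grip '[-1, -1, -1]' --slide '[[3, 0, 0.1], [3, 0, 0.1], [3, 0, 0.1]]' --twist '[[0, 0, 0], [0, 0, 0], [0, 0, 0]]'

```text
time_s: 8.2
position: [0.605, -0.0438, 0.0179]
tcp_rot: [[0.152, 0.988, -0.003], [0.988, -0.152, 0.035], [0.034, -0.009, -0.999]]
force: [-3.2, -10.6, -0.1]
opening: 0.007
```

```bash
python3 -c "
from m import *
tell(-40,-0.5,17)
c=cap('side','s3.png'); np.savez('side3.npz',**c)
im=cv2.imread('pics/s3.png')[130:270,180:340];cv2.imwrite('pics/s3c.png',cv2.resize(im,None,fx=4,fy=4,interpolation=2))"
```

```text
t 8.2 rail [-42.7   0.1] z 17.9 open 0.006825564586394823 F [ -3.2 -10.6  -0.1]
tool move mm [2.7 0.6 1. ] rotvec [-0.009 -0.034  0.015] in goal axes [2.7 0.6 0.9]
```

View pics/s3c.png

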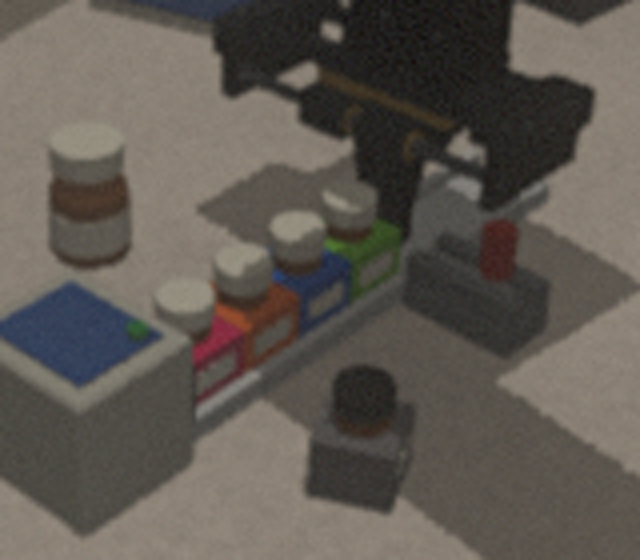

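```bash
python3 - <<'E'
from m import *
for f in('side0.npz','side3.npz'):
    s=dict(np.load(f)); v,u=np.mgrid[0:384,0:512]; D=s['depth']
    d=np.stack([(u-s['cx'])/s['fx'],-(v-s['cy'])/s['fy'],-np.ones(u.shape)],-1)@s['rotation'].T
    X=s['position']+d*D[...,None]; R=np.stack([(X[...,:2]-O)@U,(X[...,:2]-O)@V],-1)*1000
    hs=cv2.cvtColor(s['color'],cv2.COLOR_RGB2HSV)
    t=(D>0)&(abs(R[...,1])<24)&(R[...,0]<128)&(R[...,0]>-160)&(X[...,2]>.059)&(X[...,2]<.068)&(hs[...,2]>70)
    n,l,st,ce=cv2.connectedComponentsWithStats(t.astype(np.uint8),connectivity=4)
    print(f)
    for i in range(1,n):
        if st[i,4]>25: print(st[i,4],R[l==i].mean(0).round(1),R[l==i].min(0).round(1),R[l==i].max(0).round(1))
    t=(D>0)&(abs(R[...,1])<24)&(R[...,0]<126)&(R[...,0]>-160)&(X[...,2]>.02)&(X[...,2]<.042)&(hs[...,1]>120)
    print(np.percentile(R[...,0][t],[1,99]))
E
```

```text
side0.npz
87 [-83.7   0.2] [-98.9 -15. ] [-70.6  12.5]
90 [-42.9  -0. ] [-58.5 -16. ] [-29.7  13. ]
100 [-2.1  0.3] [-17. -14.] [ 9.9 14.1]
110 [38.1 -0.4] [ 24.6 -17. ] [50.4 11.9]
[-100.62902841   56.27071298]
side3.npz
95 [-9.1  0.4] [-25.9 -14.8] [ 3.8 14.3]
106 [30.7  0.3] [ 14.5 -13.7] [44.  14.2]
120 [70.4  0.5] [ 54.7 -16.4] [82.5 14. ]
123 [110.2   0.2] [ 95.6 -15.3] [122.4  13. ]
[-28.32533648 118.67863342]
```

The caps sit at rail x = -9, 31, 70 and 110 mm (home is -10, 30, 70, 110) and did not move at 10 N, so the row is home and together. Next I'll back off, rise and go to the bolt.

Emit:
carry_out --grip '[-1, -1, -1, -1, -1, -1, -1]' --slide '[[-3, 0, 0], [-8, 0, 0], [-10, 0, 0], [-5, 0, -20], [0, 0, -30], [0, 0, -35], [0, 0, 0]]' --twist '[[0, 0, 0], [0, 0, 0], [0, 0, 0], [0, -0.02, 0], [0, -0.01, 0.01], [0, 0, 0], [0, 0, 0]]'

```text
time_s: 8.95
position: [0.6008, -0.0728, 0.1035]
tcp_rot: [[0.166, 0.986, -0.011], [0.986, -0.166, 0.01], [0.008, -0.012, -1.0]]
force: [0.5, 0.3, -0.1]
opening: 0.003
```

```bash
python3 -c "
from m import *
tell(-39,122,90)"
```

```text
t 8.95 rail [-72.   -0.6] z 103.5 open 0.0032757168513092455 F [ 0.5  0.3 -0.1]
tool move mm [  33.  -122.4   15.2] rotvec [-0.012 -0.008  0.001] in goal axes [  33.  -122.6   13.5]
```

Emit:
carry_out --grip '[-1, -1, -1, -1, -1, -1]' --slide '[[7, -25, 0], [7, -25, 0], [7, -25, 0], [6, -25, 0], [6, -20, 0], [0, 0, 0]]' --twist '[[-0.012, -0.008, 0], [0, 0, 0], [0, 0, 0], [0, 0, 0], [0, 0, 0], [0, 0, 0]]'

```text
time_s: 9.55
position: [0.4836, -0.0194, 0.1026]
tcp_rot: [[0.169, 0.986, 0.002], [0.986, -0.169, 0.002], [0.002, 0.002, -1.0]]
force: [0.4, 1.0, 0.6]
opening: 0.007
```

```bash
python3 -c "
from m import *
tell(-39,122,43)
cap('top','t4.png');cap('side','s4.png')
im=cv2.imread('pics/t4.png')[130:260,150:410];a=cv2.resize(im,None,fx=2,fy=2,interpolation=2)
im=cv2.imread('pics/s4.png')[130:250,200:360];b=cv2.resize(im,None,fx=3.25,fy=2.7,interpolation=2)
cv2.imwrite('pics/b4.png',np.vstack([a,b]))"
```

```text
t 9.55 rail [-38.9 123.8] z 102.6 open 0.00749004902295878 F [0.4 1.  0.6]
tool move mm [-0.2  1.7 59.6] rotvec [ 0.002 -0.002 -0.002] in goal axes [-0.1  1.8 59.6]
```

View pics/b4.png

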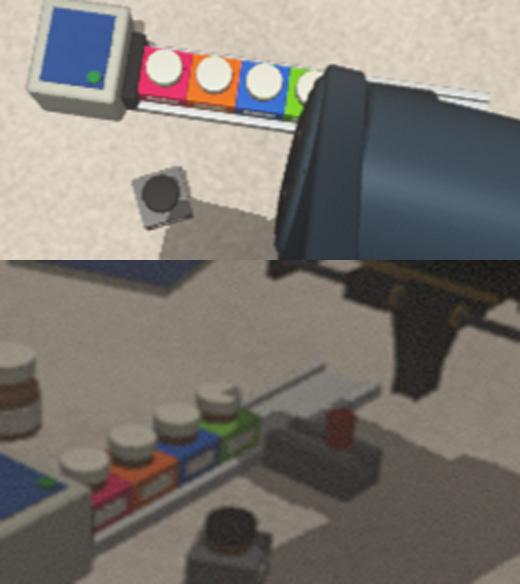

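The top view shows pink tight against the black stop and no gaps in the row. The side view shows the fingers on the robot's side of the knob. I'll go down to 43 mm.

Emit:
carry_out --grip '[-1, -1, -1, -1, -1]' --slide '[[0, 0, 25], [0, 0, 20], [0, 0, 9], [0, 0, 3], [0, 0, 0]]' --twist '[[0, 0, 0], [0, 0, 0], [0, 0, 0], [0, 0, 0], [0, 0, 0]]'

```text
time_s: 10.15
position: [0.4998, -0.0258, 0.0449]
tcp_rot: [[0.172, 0.985, 0.023], [0.985, -0.172, -0.004], [0.0, 0.023, -1.0]]
force: [-0.1, -0.5, -0.4]
opening: 0.004
```

```bash
python3 -c "
from m import *
tell(-39,95,43)"
```

```text
t 10.15 rail [-42.5 106.9] z 44.9 open 0.003729845484650893 F [-0.1 -0.5 -0.4]
tool move mm [ 3.6 11.8  2.2] rotvec [ 0.023  0.    -0.005] in goal axes [ 3.5 11.9  1.9]
```

Emit:
carry_out --grip '[-1, -1, -1]' --slide '[[4, -3, 2], [2, 0, 1], [0, 0, 0]]' --twist '[[0.023, 0, 0], [0.005, 0, 0], [0, 0, 0]]'

```text
time_s: 10.45
position: [0.4996, -0.0194, 0.0429]
tcp_rot: [[0.172, 0.985, -0.003], [0.985, -0.172, 0.0], [-0.0, -0.003, -1.0]]
force: [0.6, 0.3, -0.1]
opening: 0.001
```

```bash
python3 -c "
from m import *
tell(-39,60,43)
cap('side','s5.png')
im=cv2.imread('pics/s5.png')[130:250,200:360];cv2.imwrite('pics/s5c.png',cv2.resize(im,None,fx=4,fy=4,interpolation=2))"
```

```text
t 10.45 rail [-36.3 108.1] z 42.9 open 0.0009025230062069614 F [ 0.6  0.3 -0.1]
tool move mm [-2.5 48.1 -0.2] rotvec [-0.003  0.    -0.006] in goal axes [-2.7 48.1 -0.1]
```

View pics/s5c.png

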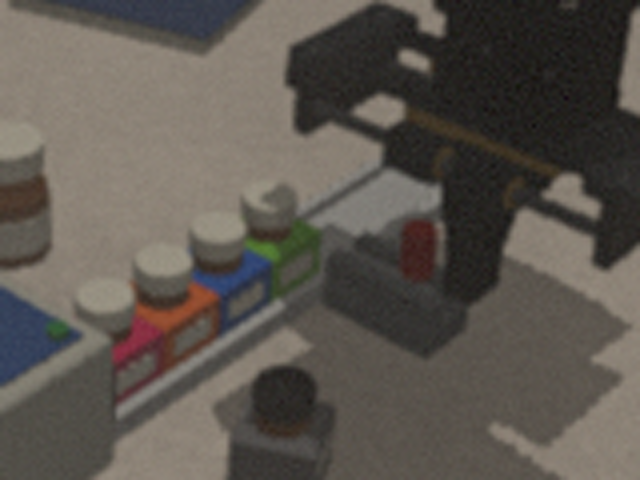

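The fingers stand just behind the knob at crop (419,250), aligned to within about 3 mm along the rail. I'll push in along tool +y, correcting x by -2.5.

Emit:
carry_out --grip '[-1, -1, -1, -1, -1, -1, -1, -1]' --slide '[[-2, 2, 0], [-0.5, 4, 0], [0, 4, 0], [0, 4, 0], [0, 4, 0], [0, 4, 0], [0, 4, 0], [0, 4, 0]]' --twist '[[0, 0, 0], [0, 0, 0], [0, 0, 0], [0, 0, 0], [0, 0, 0], [0, 0, 0], [0, 0, 0], [0, 0, 0]]'

```text
time_s: 11.3
position: [0.5283, -0.0271, 0.0435]
tcp_rot: [[0.172, 0.985, -0.008], [0.985, -0.172, 0.001], [-0.0, -0.008, -1.0]]
force: [-2.6, 0.6, 1.7]
opening: 0.003
```

```bash
python3 -c "
from m import *
tell(-39,55,43)"
```

```text
t 11.3 rail [-39.   78.5] z 43.5 open 0.002821096824018152 F [-2.6  0.6  1.7]
tool move mm [ 0.1 23.5  0.3] rotvec [-0.008  0.    -0.005] in goal axes [ 0.  23.5  0.5]
```

Emit:
carry_out --grip '[-1, -1, -1, -1, -1, -1]' --slide '[[0, 4, 0], [0, 4, 0], [0, 4, 0], [0, 3, 0], [0, 2, 0], [0, 2, 0]]' --twist '[[0, 0, 0], [0, 0, 0], [0, 0, 0], [0, 0, 0], [0, 0, 0], [0, 0, 0]]'

```text
time_s: 11.9
position: [0.5486, -0.0305, 0.0432]
tcp_rot: [[0.172, 0.985, -0.009], [0.985, -0.172, 0.001], [-0.0, -0.009, -1.0]]
force: [-1.9, 0.2, 1.4]
opening: 0.006
```

Emit:
carry_out --grip '[-1, -1, -1]' --slide '[[0, 2, 0], [0, 2, 0], [0, 2, 0]]' --twist '[[0, 0, 0], [0, 0, 0], [0, 0, 0]]'

```text
time_s: 12.2
position: [0.5548, -0.0316, 0.0432]
tcp_rot: [[0.172, 0.985, -0.009], [0.985, -0.172, 0.001], [-0.0, -0.009, -1.0]]
force: [-3.3, 0.4, 2.5]
opening: 0.003
```

```bash
python3 -c "
from m import *
tell(-39,55,43)"
```

```text
t 12.2 rail [-39.1  51.6] z 43.2 open 0.0030396507308944705 F [-3.3  0.4  2.5]
tool move mm [ 0.1 -3.4  0.2] rotvec [-0.009  0.    -0.005] in goal axes [ 0.1 -3.4  0.2]
```

Still moving. I'll push on in small steps until it stops.

Emit:
carry_out --grip '[-1, -1, -1, -1]' --slide '[[0, 2, 0], [0, 2, 0], [0, 2, 0], [0, 2, 0]]' --twist '[[0, 0, 0], [0, 0, 0], [0, 0, 0], [0, 0, 0]]'

```text
time_s: 12.6
position: [0.5546, -0.0313, 0.0425]
tcp_rot: [[0.171, 0.985, -0.028], [0.985, -0.171, 0.005], [0.0, -0.028, -1.0]]
force: [-5.5, 0.5, 4.6]
opening: 0.007
```

Emit:
carry_out --grip '[-1, -1, -1]' --slide '[[0, 3, 0], [0, 3, 0], [0, 3, 0]]' --twist '[[0, 0, 0], [0, 0, 0], [0, 0, 0]]'

```text
time_s: 12.9
position: [0.5543, -0.0309, 0.0417]
tcp_rot: [[0.17, 0.984, -0.048], [0.986, -0.169, 0.009], [0.001, -0.049, -0.999]]
force: [-7.7, -0.2, 5.8]
opening: 0.005
```

```bash
python3 -c "
from m import *
tell(-39,55,43)
cap('side','s6.png')
im=cv2.imread('pics/s6.png')[130:250,200:360];cv2.imwrite('pics/s6c.png',cv2.resize(im,None,fx=4,fy=4,interpolation=2))"
```

```text
t 12.9 rail [-38.5  52.2] z 41.7 open 0.005366815293138088 F [-7.7 -0.2  5.8]
tool move mm [-0.5 -2.9 -1.1] rotvec [-0.049 -0.001 -0.003] in goal axes [-0.5 -2.8 -1.3]
```

View pics/s6c.png

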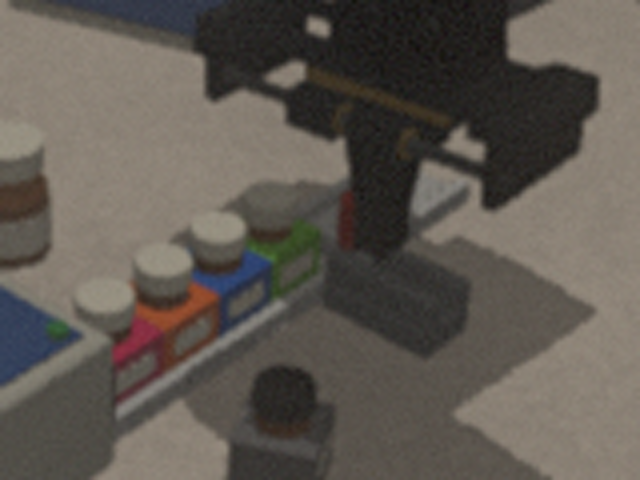

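The knob stopped against 8 N next to the rail. I'll back off, rise and clear the view.

Emit:
carry_out --grip '[-1, -1, -1, -1, -1, -1, -1, -1, -1, -1, -1]' --slide '[[0, -3, 0], [0, -8, 0], [0, -10, 0], [0, -5, -15], [0, 0, -40], [0, 0, -45], [0, 0, -45], [0, 0, -45], [-40, 0, -10], [-40, 0, 0], [0, 0, 0]]' --twist '[[0, 0, 0], [0, 0, 0], [-0.03, 0, 0], [0, 0, 0], [0, 0, 0], [0, 0, 0], [0, 0, 0], [0, 0, 0], [0, 0, 0], [0, 0, 0], [0, 0, 0]]'

```text
time_s: 14.05
position: [0.5237, -0.1089, 0.2522]
tcp_rot: [[0.166, 0.986, 0.009], [0.986, -0.166, -0.004], [-0.003, 0.009, -1.0]]
force: [-0.7, 0.4, -0.1]
opening: 0.003
```

```bash
python3 - <<'E'
from m import *
tell(-39,55,43)
s=cap('side','s7.png'); t=cap('top','t7.png')
im=cv2.imread('pics/t7.png')[130:260,150:410];a=cv2.resize(im,None,fx=2,fy=2,interpolation=2)
im=cv2.imread('pics/s7.png')[130:250,200:360];b=cv2.resize(im,None,fx=3.25,fy=2.7,interpolation=2)
cv2.imwrite('pics/b7.png',np.vstack([a,b]))
v,u=np.mgrid[0:384,0:512]
for q in(s,t):
    D=q['depth']
    d=np.stack([(u-q['cx'])/q['fx'],-(v-q['cy'])/q['fy'],-np.ones(u.shape)],-1)@q['rotation'].T
    X=q['position']+d*D[...,None]; R=np.stack([(X[...,:2]-O)@U,(X[...,:2]-O)@V],-1)*1000
    hs=cv2.cvtColor(q['color'],cv2.COLOR_RGB2HSV)
    k=(D>0)&(abs(R[...,0]+39)<20)&(R[...,1]>15)&(R[...,1]<105)&(X[...,2]>.054)&(X[...,2]<.07)
    if k.any(): print('knob',k.sum(),R[k].mean(0),R[k].min(0),R[k].max(0))
    m=(D>0)&(abs(R[...,1])<24)&(R[...,0]<128)&(R[...,0]>-160)&(X[...,2]>.059)&(X[...,2]<.068)&(hs[...,2]>60)
    n,l,st,ce=cv2.connectedComponentsWithStats(m.astype(np.uint8),connectivity=4)
    print([R[l==i].mean(0).round(1) for i in range(1,n) if st[i,4]>25])
E
```

```text
t 14.05 rail [-120.5   69.4] z 252.2 open 0.003298037057895731 F [-0.7  0.4 -0.1]
tool move mm [ 82.1  12.5 209.1] rotvec [0.009 0.003 0.   ] in goal axes [ 81.5  14.4 209.2]
knob 55 [-36.88343073  35.6762506 ] [-46.76260819  26.56860667] [-30.00066625  43.51607891]
[array([-9. ,  0.7]), array([30.8,  0.5]), array([70.6,  0.2]), array([110.5,   0.7])]
knob 111 [-40.27896653  34.39547065] [-49.11735908  25.52906671] [-31.8357853   42.43748556]
[array([107.6,  -0.7]), array([67.9, -0.6]), array([27.9, -0.4]), array([-12.1,  -0. ])]
```

View pics/b7.png

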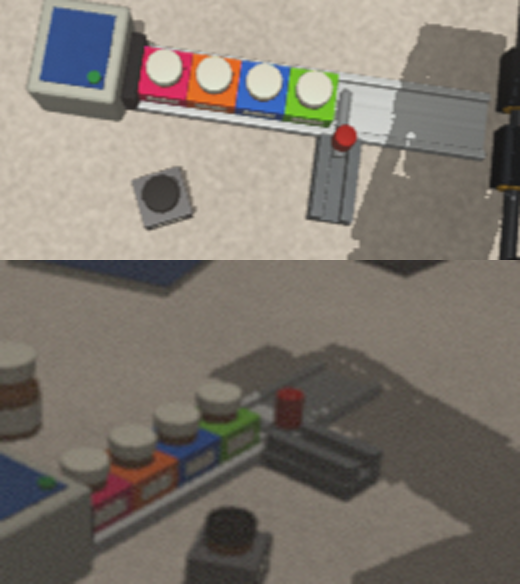

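The top view shows the pin across the rail just behind green, crop (344,100), the knob at (345,137) against the near guide, and the four carriers packed against the stop. The arm is clear, so I'll hand it in.

```bash
python3 -c "
from rig import bot
print(bot.hand_in())"
```

```text
the job is handed in; nothing more can be done
None
```

I pushed the row of four home against the end stop as one train, then pushed the red knob in until it would go no further. I handed the job in at about 14 s, with the arm clear of everything.

- **Row:** the carriers did not move against about 11 N. In the last look their caps were 40 mm apart. The side camera put them at rail x = -9, 31, 71 and 111 mm, and the top camera at -12, 28, 68 and 108. Home is -10, 30, 70 and 110. The two cameras disagree by about 3 mm, which is about what their 2 mm calibration allows. Both pictures show no gaps.
- **Bolt:** the knob stopped against about 8 N. It measured 34.4 to 35.7 mm from the centre line (35 is shut), and the pin is seen crossing the rail behind green.
- **One disagreement:** before the push, the knob measured 74–75 mm from the centre line, not the 80 mm given for fully open. I did not look into why, and it did not affect the result.
- **Bystanders:** the spare carrier and jar looked unmoved. I did not check the tube again after the first pictures, but the arm was never close to it.

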